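# Open a filter's sunken stopcock with its T-key

## Task

Open the water filter's stopcock, which is sunk in the round well in the filter's top: take the T-handled key from its rack, stand it fork-down in the well and let go of it, then take it again by its T-handle, feel for the place where the fork drops over the stopcock's head, and turn it counter-clockwise as far as it goes. Leave the key standing there, fork fully down over the stopcock, and leave the other things on the worktop where they are.

Things in the scene. Friction and masses are not known exactly. Their poses are not given: they have to be found in the camera images.
- guard (a point): Centre of the mouth of the round well in the top of the water filter (fixed white box 120 x 120 mm, 110 mm high; a round canister 72 mm across, 104 mm high, bulges 42 mm out of its +x side). Axes are the filter's: z up, x towards the canister. The well is an upright bore 34 mm across with a chamfered mouth, ringed by a steel collar 52 mm across, 3 mm high.
- well_floor (a point): Centre of the well's flat floor, 72 mm below the guard point, filter axes. On it stands the stopcock's crutch head, centred: an upright flat bar 30 mm long, 8 mm thick, 20 mm high, top rounded. How it lies is not given: when shut, its length is within 0.6 rad either way of the filter's y axis. The fork's end rests on this floor when home.
- stopcock (a joint): Turn of the stopcock's crutch head, rad, counter-clockwise seen from above; 0 shut stop, 1.1 open stop, about 0 to 0.15 at the start. It stays where it is left; friction about 0.12 N m. The fork has about 0.25 rad of play either way on the head.
- key_mid (a point): Steel T-key, loose, 157 mm long, about 0.22 kg. This point is on its axis amid the bare round shaft (14 mm across, from 64 to 143 mm above the fork's end), 95 mm above the fork's end. z runs from fork to T-handle, y along the T-handle. It starts leaning in the rack 40 degrees from upright, T-handle high and away from the robot, y level.
- key_tip (a point): Point on the key's axis at the end of the fork; axes as key_mid. Fork: two prongs 24 mm long, 17 mm wide along y, 24 mm across outside along x, with an open slot 12 mm wide between them that runs along y, as the T-handle does. Above the prongs a round socket 28 mm across reaches to 60 mm from this point.
- key_handle (a point): Centre of the key's T-handle, 150 mm from the fork's end: a bar 80 mm long (y), 14 mm thick (x), 14 mm high (z); axes as key_mid. Fork home on the stopcock: this point is 78 mm above the guard point; fork only resting on top of the crutch head: 98 mm.
- rack: Fixed wooden key rack; origin under the middle of its base plate (180 x 80 x 10 mm); x points to its upright back board (168 mm high, 98 mm from the origin). A low cup at the -x end holds the fork; two posts with a cross pin carry the shaft just below the T-handle. Between 65 and 115 mm from the fork's end the shaft is free on all sides.
- teaspoon: Bystander: steel teaspoon, 138 mm, lying on the worktop.
- shallot: Bystander: brown onion, about 67 mm.
- timer: Bystander: round kitchen timer, 70 mm across, 44 mm high.
- scissors: Bystander: scissors, 206 mm, lying flat.

How it is judged:
By the outcome, as a careful person would: the job done as asked, in the order asked, and still so for the second after the job is handed in, with the robot touching nothing.
It also fails if it takes over 72 s, if anything falls off the work surface, if the arm or the gripper's body presses on something with over 40 N, if the wrist force passes 120 N, or if a joint passes its speed limit or range.

## Robot

A 6-joint arm with a two-finger parallel gripper is mounted at the origin on a cart in front of the work surface, level with it; the furniture and walls round the work are solid. World frame = base frame: x ahead of the robot, y to its left, z up, the work surface at z = 0. Lengths are in m, angles in rad, forces in N, time in s.
With the tool pointing down it reaches from about 0.35 to 0.975 m from the base axis. Payload 4.9 kg.
Tool frame: the origin (TCP) lies midway between the tips of the shut fingers; the grasp point (between the pads) lies ctrl.grip_point_offset behind it (ctrl.grip_point_offset is the distance from the TCP to the grasp point, in m); x points along the fingers, y is the direction in which the jaws open and shut, and the axes are right-handed (so a half turn about x gives the same grasp; the last joint's range is limited). The gripper opens to 85 mm and grips with 20 to 120 N. Pads are 22 mm wide; open, the fingers measure 114 mm over their backs; the gripper's body (76 mm by 85 mm) begins 54 mm behind the grasp point. The pads swing forward as they close: fully open they stand 13 mm farther back than shut.
Start: joints at [1.033, 0.053, 1.613, -0, 1.476, -0.119], TCP at [0.254, 0.571, 0.231] pointing down, gripper open.
Joint ranges: [-3.01, 3.01], [-1.01, 2.22], [0.06, 2.58], [-1.02, 4.17], [0.09, 2.62], [-3.14, 3.14]. Speed limits (rad/s): [2.57, 2.57, 3.14, 3.14, 3.14, 3.14].

## Interface

Orientations are given as a rotation vector (axis times angle).
In Python, from station import ctrl gives the robot as it stands. The module is installed in compiled form; this text tells all that it offers.
- The arm moves only by the tool drive_tool, never from a script. Its argument "commands" is text: rows parted by semicolons, each of 5 numbers parted by spaces: the closure, from -1 (fully open) to 1 (shut), so that 0 is half open, then the shift along the tool's x, y, z in units of 40 mm (1.0 is 40 mm), then the turn about the tool's x in units of 5 degrees (1.0 is 5 degrees). A call has 1 to 8 rows; each row is the pose to reach, as a shift and turn from the pose commanded when the call began, along the tool's axes at that moment; what a row does not reach only later rows make up. A row lasts 1/12 s, in which the tool goes at most 41.7 mm and 7.16 degrees, less where a joint would pass 70% of its speed; a pose out of reach is approached as far as the arm can. A call with a gripper value outside its range is refused whole. The fingers move at their own pace and stop on an object; "newtons" is the grip in N (left out, the last holds). Time passes only in rows, so rows that repeat a pose let the fingers close. It gives the time, the measured TCP pose, the force and the opening at its end, in the units of the state.
- ctrl.get_obs(): the state, without advancing time (a new reading comes with each control period).
- ctrl.get_image(name): name is "side" or "top"; returns (picture, depth): 480x640x3 uint8, blue, green, red; 480x640 float32, m along the optical axis (not along the pixel's ray), 0 where there is no reading.
- ctrl.camera_info(name): a dict with "K" (3x3 intrinsics, pixels), "T" (4x4, takes a point from camera to world coordinates). Camera axes: x right, y down, z forward; pixel columns grow to the right and rows downward; lengths in m; the calibration is good to about 2 mm. A picture is of the moment at which its call begins. camera_info takes no time and is no camera call.
- ctrl.finish_job(): hands the job in, once; it reports no verdict.
The state is a dict: "t": time; "q": joint angles; "dq": joint speeds; "effort": joint torques, N m; "tool_pos": TCP position; "tool_rot": TCP orientation; "contact_force": force on the tool from outside, world axes, zero at the start; "wrist_torque": the same for the moment, N m; "opening": finger opening in m.
Only numpy, scipy, OpenCV 4.12 (cv2) and the standard library are available. Lean on these libraries where they do the work, as an engineer would, in place of code of your own. Each camera call takes 0.05 s, during which the arm holds its last target.

## Working session

There is one attempt and no reset: what is moved stays moved. The work goes in short steps, Python scripts to look and compute and a tool call to move; the robot and the scene stay as the last step left them, time stands still between calls to the robot, and variables do not carry over. Pictures are saved under pics/ and viewed, and the job is handed in when it is done.

Besides the shell and the picture viewer there is one more tool, called after "Request:" as name(argument=value, ...) on one line, values as JSON. drive_tool: Moves the arm, as the interface text tells. Its arguments: {"type":"object","properties":{"commands":{"type":"string"},"newtons":{"type":"number"}},"required":["commands"]}

```bash
ls; mkdir -p pics
cat > h.py <<'E'
import numpy as np, cv2
from scipy.spatial.transform import Rotation as R
from station import ctrl
def snap(n,f):
    im,d=ctrl.get_image(n); cv2.imwrite(f'pics/{f}.png',im); np.savez(f'pics/{f}.npz',d=d,im=im,K=ctrl.camera_info(n)['K'],T=ctrl.camera_info(n)['T']); return im,d
def load(f):
    z=np.load(f'pics/{f}.npz'); return z['im'],z['d'],z['K'],z['T']
def pts(f):
    im,d,K,T=load(f); v,u=np.mgrid[:480,:640]
    P=np.stack([(u-K[0,2])/K[0,0]*d,(v-K[1,2])/K[1,1]*d,d,np.ones_like(d)],-1)@T.T
    return P[...,:3]
def proj(f,p):
    im,d,K,T=load(f); c=np.linalg.inv(T)@np.append(p,1); c=K@c[:3]; return c[:2]/c[2]
def st():
    o=ctrl.get_obs(); print({k:np.round(v,4).tolist() for k,v in o.items()}); print(np.round(R.from_rotvec(o['tool_rot']).as_matrix(),3)); return o
E
python3 - <<'E'
from h import *
st(); print(ctrl.grip_point_offset)
for n in('side','top'): snap(n,n+'0'); i=ctrl.camera_info(n); print(n,np.round(i['K'],1).tolist(),np.round(i['T'],3).tolist())
E
```

```text
pics
{'t': 0.0, 'q': [1.033, 0.0533, 1.6143, -0.0, 1.476, -0.119], 'dq': [-0.001, -0.0003, -0.0016, -0.0004, 0.0004, 0.001], 'effort': [-0.0006, -39.3697, -37.0166, -0.0002, 0.0072, 0.0], 'tool_pos': [0.2539, 0.5704, 0.2301], 'tool_rot': [0.327, 1.5463, -0.3301], 'contact_force': [-0.14, 0.036, 0.6357], 'wrist_torque': [0.0226, 0.0281, 0.0126], 'opening': 0.0851}
[[-0.001  0.407  0.914]
 [-0.002  0.914 -0.407]
 [-1.    -0.002 -0.   ]]
0.0187
side [[433.5, 0.0, 314.6], [0.0, 433.5, 231.2], [0.0, 0.0, 1.0]] [[-0.904, -0.246, 0.349, 0.291], [-0.426, 0.559, -0.711, 0.308], [-0.02, -0.792, -0.61, 0.631], [0.0, 0.0, 0.0, 1.0]]
top [[469.6, 0.0, 319.1], [0.0, 469.6, 240.1], [0.0, 0.0, 1.0]] [[0.085, -0.973, 0.215, 0.398], [-0.996, -0.082, 0.023, -0.316], [-0.005, -0.216, -0.976, 0.948], [0.0, 0.0, 0.0, 1.0]]
```

View pics/side0.png

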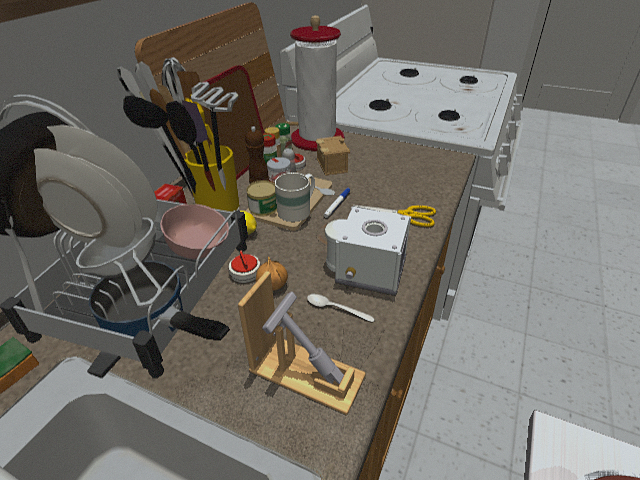

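View pics/top0.png

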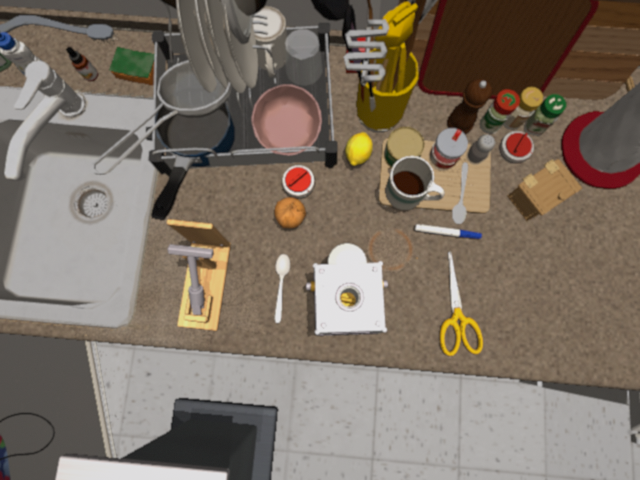

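Run:
```python
from h import *
for f,a,b in(('top0',(150,210,240,340),0),('top0',(295,230,405,345),1),('side0',(225,260,385,420),2),('side0',(315,190,425,300),3)):
    im=load(f)[0]; x0,y0,x1,y1=a
    cv2.imwrite(f'pics/c{b}.png',cv2.resize(im[y0:y1,x0:x1],None,fx=4,fy=4,interpolation=cv2.INTER_CUBIC))
c=[cv2.resize(cv2.imread(f'pics/c{b}.png'),(400,400)) for b in range(4)]
cv2.imwrite('pics/cc.png',np.vstack([np.hstack(c[:2]),np.hstack(c[2:])])[:, :])
P=pts('top0'); Q=pts('side0')
for u,v in((190,250),(170,248),(212,252),(195,275),(200,300),(205,315),(185,325),(217,327),(226,240),(349,296),(349,320),(320,270),(380,270),(315,330),(384,330),(347,255)): print(u,v,np.round(P[v,u],3))
print('side')
for u,v in((280,312),(300,335),(320,360),(375,228),(350,230)): print(u,v,np.round(Q[v,u],3))
```

```text
190 250 [ 0.539 -0.073  0.14 ]
170 248 [ 0.54  -0.037  0.14 ]
212 252 [ 0.539 -0.111  0.138]
195 275 [ 0.501 -0.076  0.096]
200 300 [ 0.46  -0.08   0.055]
205 315 [ 0.434 -0.087  0.029]
185 325 [ 0.412 -0.046  0.013]
217 327 [ 0.413 -0.109  0.009]
226 240 [ 0.581 -0.113  0.05 ]
349 296 [ 0.493 -0.362  0.039]
349 320 [ 0.443 -0.361  0.112]
320 270 [ 0.528 -0.303  0.111]
380 270 [ 0.537 -0.41   0.11 ]
315 330 [ 0.424 -0.301  0.001]
384 330 [ 0.432 -0.424  0.109]
347 255 [ 0.561 -0.35   0.102]
side
280 312 [ 0.536 -0.066  0.138]
300 335 [ 0.504 -0.066  0.1  ]
320 360 [ 0.468 -0.062  0.064]
375 228 [ 0.489 -0.376  0.095]
350 230 [ 0.528 -0.335  0.108]
```

View pics/cc.png

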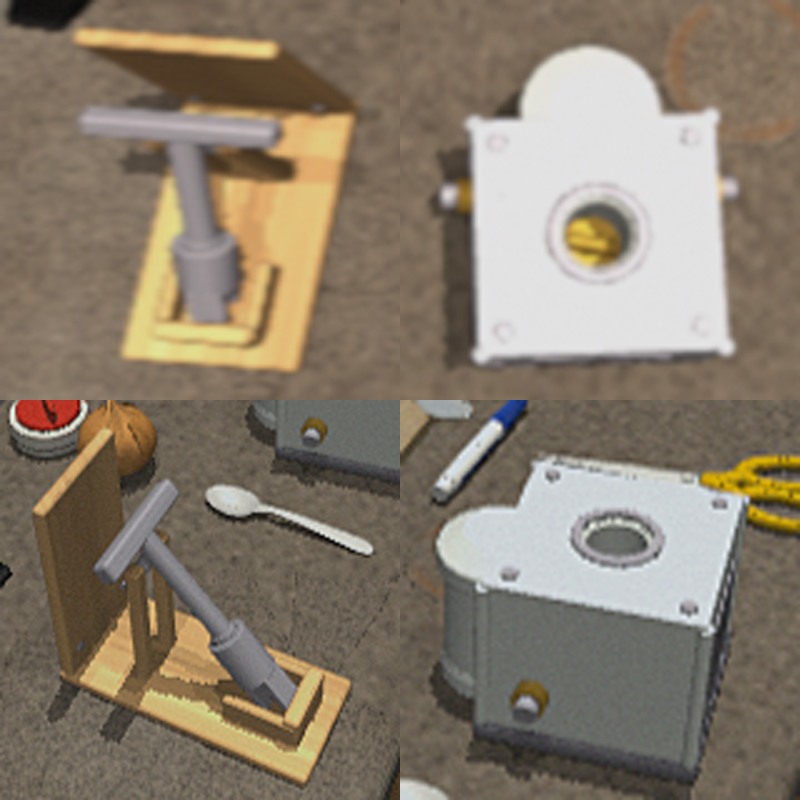

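Run:
```python
from h import *
P=pts('top0');Q=pts('side0')
im=load('top0')[0]
hsv=cv2.cvtColor(im,cv2.COLOR_BGR2HSV)
# rack wood points
for f,X in(('top0',P),('side0',Q)):
    im=load(f)[0]; hsv=cv2.cvtColor(im,cv2.COLOR_BGR2HSV).astype(int)
    reg=(X[...,0]>.38)&(X[...,0]<.66)&(X[...,1]>-.16)&(X[...,1]<0.02)&(X[...,2]>.004)&(X[...,2]<.2)
    key=reg&(hsv[...,1]<60); 
    K=X[key]; print(f,'key',len(K), K.min(0).round(3),K.max(0).round(3))
    h=K[K[:,2]>.115]; 
    c=h.mean(0); w,v=np.linalg.eigh(np.cov(h.T)); pr=(h-c)@v[:,2]
    print(' handle c',c.round(4),'dir',v[:,2].round(3),'len',pr.min(),pr.max(), 'top z',np.percentile(h[:,2],97))
    for z0 in(.03,.045,.06,.07,.08,.09,.1,.11):
        s=K[abs(K[:,2]-z0)<.004]
        if len(s): print('  z',z0,len(s),s.mean(0).round(4), s[:,1].min().round(4),s[:,1].max().round(4))
    wood=reg&(hsv[...,1]>90)&(hsv[...,0]<30)
    W=X[wood]; b=W[(W[:,2]>.06)&(W[:,0]>.55)]
    print(' board',len(b),np.percentile(b,[2,50,98],axis=0).round(4))
    t=b[b[:,2]>.155]; 
    if len(t):print(' boardtop',np.percentile(t,[2,50,98],axis=0).round(4))
    p=W[(W[:,2]>.05)&(W[:,0]<.56)]; print(' posts',len(p),np.percentile(p,[2,50,98],axis=0).round(4) if len(p) else '')
    pl=W[(W[:,2]>.007)&(W[:,2]<.013)]
    r=cv2.minAreaRect((pl[:,:2]*1000).astype(np.float32)); print(' plate',r)
```

```text
top0 key 1503 [ 0.434 -0.112  0.007] [0.66  0.01  0.144]
 handle c [ 0.5797 -0.0409  0.1323] dir [-0.81  -0.582  0.065] len -0.08640313328277775 0.08001157442397913 top z 0.14136749261484416
  z 0.03 31 [ 0.4463 -0.0717  0.0308] -0.1027 -0.0614
  z 0.045 44 [ 0.4523 -0.0738  0.0455] -0.0842 -0.0584
  z 0.06 67 [ 0.4676 -0.0736  0.0604] -0.084 -0.0572
  z 0.07 88 [ 0.474  -0.0715  0.0691] -0.0843 -0.06
  z 0.08 33 [ 0.4873 -0.0719  0.0804] -0.0782 -0.0651
  z 0.09 31 [ 0.4967 -0.0723  0.0901] -0.0781 -0.054
  z 0.1 32 [ 0.5053 -0.0731  0.1001] -0.0922 -0.0582
  z 0.11 37 [ 0.5197 -0.0714  0.1104] -0.0795 -0.0225
 board 796 [[ 0.5737 -0.1133  0.0634]
 [ 0.5753 -0.0781  0.1414]
 [ 0.5836 -0.0373  0.17  ]]
 boardtop [[ 0.574  -0.1126  0.1564]
 [ 0.5781 -0.0759  0.167 ]
 [ 0.5843 -0.0363  0.1708]]
 posts 95 [[ 0.493  -0.1123  0.0531]
 [ 0.5295 -0.0905  0.0938]
 [ 0.5405 -0.0542  0.1344]]
 plate ((496.54998779296875, -71.90908813476562), (80.28666687011719, 179.15821838378906), 88.52113342285156)
side0 key 1977 [ 0.435 -0.11   0.009] [0.66  0.011 0.142]
 handle c [ 0.5671 -0.0417  0.1322] 
[... 215 characters left out ...]
123 [ 0.4687 -0.0631  0.0601] -0.0817 -0.0549
  z 0.07 128 [ 0.4762 -0.0669  0.0693] -0.081 -0.0568
  z 0.08 61 [ 0.5012 -0.0694  0.0805] -0.1048 -0.0618
  z 0.09 58 [ 0.4985 -0.0665  0.0902] -0.0738 -0.0617
  z 0.1 59 [ 0.5126 -0.0649  0.1002] -0.0889 0.0022
  z 0.11 88 [ 0.5317 -0.0614  0.1103] -0.0884 0.0038
 board 1731 [[ 0.5746 -0.1075  0.0644]
 [ 0.5763 -0.0605  0.1281]
 [ 0.5848 -0.0312  0.1681]]
 boardtop [[ 0.5748 -0.1084  0.1556]
 [ 0.5775 -0.0657  0.1659]
 [ 0.5849 -0.032   0.1686]]
 posts 329 [[ 0.5102 -0.088   0.052 ]
 [ 0.5318 -0.0541  0.0788]
 [ 0.5386 -0.0498  0.1148]]
 plate ((497.0519104003906, -69.21743774414062), (80.65719604492188, 179.07159423828125), 88.55784606933594)
```

Run:
```python
from h import *
for f in('top0','side0'):
    X=pts(f); im=load(f)[0]; hsv=cv2.cvtColor(im,cv2.COLOR_BGR2HSV).astype(int)
    reg=(X[...,0]>.515)&(X[...,0]<.562)&(X[...,1]>-.125)&(X[...,1]<-0.02)&(X[...,2]>.117)&(X[...,2]<.2)&(hsv[...,1]<60)
    n,l,s,c=cv2.connectedComponentsWithStats(reg.astype(np.uint8)); k=1+s[1:,4].argmax()
    h=X[l==k]; print(f,len(h),np.percentile(h,[1,50,99],axis=0).round(4).tolist())
    (vx,vy,x,y)=cv2.fitLine((h[:,:2]).astype(np.float32),cv2.DIST_HUBER,0,.0001,.0001).ravel()
    d=np.array([vx,vy]); p=(h[:,:2]-[x,y])@d; print(' yaw of handle dir from y',np.arctan2(-vx*np.sign(vy),abs(vy)),'ends',np.percentile(p,[.5,99.5]),'mid',np.array([x,y])+d*np.percentile(p,[.5,99.5]).mean())
    t=h[h[:,2]>np.percentile(h[:,2],85)]; print(' ridge',t.mean(0).round(4))
    print(' frontmost x',np.percentile(h[:,0],[2,98]))
    reg=(X[...,0]>.50)&(X[...,0]<.56)&(X[...,1]>-.125)&(X[...,1]<-0.02)&(X[...,2]>.02)&(X[...,2]<.15)&(hsv[...,1]>90)&(hsv[...,0]<30)
    p=X[reg]
    for a in np.arange(.05,.14,.01):
        q=p[abs(p[:,2]-a)<.005]
        if len(q): print('  post z%.3f'%a,len(q),np.percentile(q[:,:2],[3,97],axis=0).round(4).tolist())
# filter
for f in('top0','side0'):
    X=pts(f); im=load(f)[0]
    m=(X[...,2]>.1075)&(X[...,2]<.118)&(X[...,0]>.40)&(X[...,0]<.65)&(X[...,1]>-.45)&(X[...,1]<-.26)
    a=X[m]; top=a[(a[:,2]<.1112)]; r=cv2.minAreaRect((top[:,:2]*1000).astype(np.float32)); print(f,'filter',r, np.median(top[:,2]))
    c=a[a[:,2]>.112]; print(len(c),c.mean(0),cv2.minEnclosingCircle((c[:,:2]*1000).astype(np.float32)))
```

```text
top0 483 [[0.5177, -0.1109, 0.1181], [0.5359, -0.0728, 0.1373], [0.5467, -0.0341, 0.1423]]
 yaw of handle dir from y -0.024906833 ends [-0.0386527   0.03872377] mid [ 0.53573464 -0.07232605]
 ridge [ 0.5378 -0.0698  0.1413]
 frontmost x [0.51955527 0.54620526]
  post z0.050 12 [[0.5281, -0.0925], [0.5365, -0.0617]]
  post z0.060 8 [[0.5279, -0.0922], [0.5371, -0.0853]]
  post z0.070 9 [[0.5279, -0.0922], [0.5352, -0.0871]]
  post z0.080 12 [[0.5279, -0.0926], [0.5356, -0.0837]]
  post z0.090 8 [[0.5103, -0.0921], [0.5333, -0.0797]]
  post z0.100 14 [[0.5079, -0.092], [0.5318, -0.0644]]
  post z0.110 23 [[0.5282, -0.0918], [0.532, -0.054]]
  post z0.120 2 [[0.53, -0.0583], [0.5315, -0.0564]]
  post z0.130 7 [[0.5295, -0.1124], [0.5433, -0.1103]]
side0 580 [[0.5188, -0.1076, 0.1178], [0.5349, -0.0664, 0.136], [0.5466, -0.0303, 0.1416]]
 yaw of handle dir from y -0.04556234 ends [-0.04248392  0.03649336] mid [ 0.53476639 -0.0693585 ]
 ridge [ 0.538  -0.0679  0.1405]
 frontmost x [0.52037903 0.54592044]
  post z0.050 58 [[0.5289, -0.0861], [0.538, -0.05]]
  post z0.060 54 [[0.5291, -0.08
[... 187 characters left out ...]
99]]
  post z0.100 32 [[0.5294, -0.0574], [0.5372, -0.0502]]
  post z0.110 67 [[0.5286, -0.0889], [0.5385, -0.0503]]
  post z0.120 4 [[0.5299, -0.0852], [0.5365, -0.0529]]
  post z0.130 1 [[0.542, -0.0308], [0.542, -0.0308]]
top0 filter ((483.29547119140625, -359.3411865234375), (124.51630401611328, 123.2422866821289), 6.64963436126709) 0.10982392977577693
636 [ 0.48286875 -0.36123666  0.11311039] ((480.2882385253906, -360.4228210449219), 80.85327911376953)
side0 filter ((484.7970886230469, -356.812255859375), (123.18601989746094, 125.31584167480469), 6.674984931945801) 0.1092870442792242
103 [ 0.48640563 -0.35348419  0.11265568] ((484.73760986328125, -356.34576416015625), 71.82159423828125)
```

Run:
```python
from h import *
im=load('top0')[0]; a=cv2.resize(im[270:322,322:376],None,fx=11,fy=11,interpolation=cv2.INTER_CUBIC)
cv2.imwrite('pics/well.png',a)
```

```text
(no output)
```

View pics/well.png

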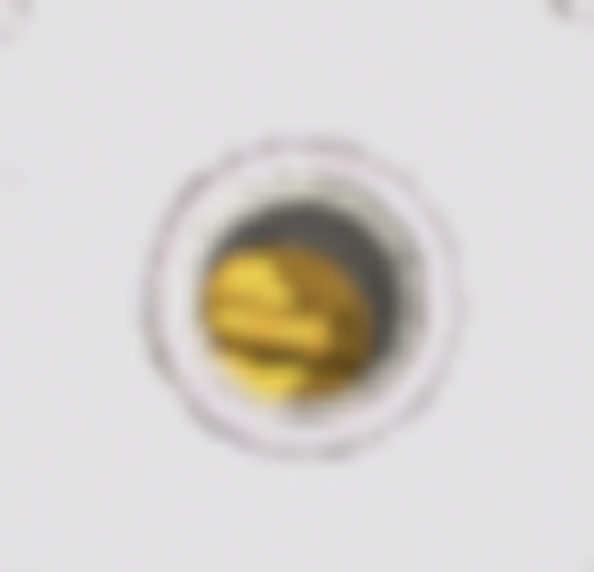

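```bash
cat >> h.py <<'E'
def go(p,yaw,o=None):
    """units for TCP target p, tool-y yaw target"""
    o=ctrl.get_obs(); M=R.from_rotvec(o['tool_rot']).as_matrix()
    d=M.T@(np.asarray(p)-o['tool_pos'])/.04
    a=np.arctan2(M[1,1],M[0,1]); t=-(np.degrees(yaw-a)); t=(t+180)%360-180
    print('t',round(o['t'],2),'pos',o['tool_pos'].round(4),'yaw',round(a,4),'open',round(o['opening'],4),'F',np.round(o['contact_force'],1),'shift',d.round(3),'turn',round(t/5,3))
E
python3 - <<'E'
from h import *
go((.536,-.071,.24),-.026)
im,d,K,T=load('top0')
def ray(u,v,z):
    r=T[:3,:3]@np.array([(u-K[0,2])/K[0,0],(v-K[1,2])/K[1,1],1]); c=T[:3,3]; return c+r*(z-c[2])/r[2]
a=ray(322+205/11-.5,270+310/11-.5,.061);b=ray(322+328/11-.5,270+335/11-.5,.061); print(a,b,np.linalg.norm(a-b), np.arctan2(-(a-b)[0],(a-b)[1]))
for c in((302,300,156,.113),(302,300,158,.113)): print(ray(322+c[0]/11-.5,270+c[1]/11-.5,.113))
E
```

```text
t 0.1 pos [0.2539 0.5705 0.2302] yaw 1.152 open 0.0856 F [-0.1  0.9  0. ] shift [ -0.227 -11.784  12.965] turn 13.499
[ 0.48611935 -0.34423926  0.061     ] [ 0.48365406 -0.36550291  0.061     ] 0.021406086534287282 -0.11542379830511963
[ 0.48390587 -0.35805914  0.113     ]
[ 0.48390587 -0.35805914  0.113     ]
```

Request:
drive_tool(commands="0.1 -0.5 -11.78 12.97 13.5;0.1 -0.5 -11.78 12.97 13.5;0.1 -0.5 -11.78 12.97 13.5;0.1 -0.5 -11.78 12.97 13.5;0.1 -0.5 -11.78 12.97 13.5;0.1 -0.5 -11.78 12.97 13.5;0.1 -0.5 -11.78 12.97 13.5;0.1 -0.5 -11.78 12.97 13.5", newtons=30)

```text
t: 0.77
tool_pos: [0.3884, 0.2641, 0.2404]
tool_rot: [1.1, 1.275, -1.101]
contact_force: [0.8, -0.2, 0.8]
opening: 0.0382
```

Run:
```python
from h import *
go((.536,-.071,.24),-.026)
```

```text
t 0.77 pos [0.3884 0.2641 0.2404] yaw 0.1464 open 0.0382 F [ 0.8 -0.2  0.8] shift [0.012 2.429 8.826] turn 1.975
```

Request:
drive_tool(commands="0.1 0 2.42 8.8 1.95;0.1 0 2.42 8.8 1.95;0.1 0 2.42 8.8 1.95;0.1 0 2.42 8.8 1.95;0.1 0 2.42 8.8 1.95;0.1 0 2.42 8.8 1.95;0.1 0 2.42 8.8 1.95;0.1 0 2.42 8.8 1.95")

```text
t: 1.43
tool_pos: [0.5246, -0.0404, 0.2404]
tool_rot: [1.223, 1.201, -1.223]
contact_force: [0.1, 0.1, -1.1]
opening: 0.0383
```

Run:
```python
from h import *
go((.536,-.071,.18),-.026)
```

```text
t 1.43 pos [ 0.5246 -0.0404  0.2404] yaw -0.0186 open 0.0383 F [ 0.1  0.1 -1.1] shift [1.51  0.301 0.76 ] turn 0.084
```

Request:
drive_tool(commands="0.1 0 0 0 0;0.1 0 0 0 0;0.1 0 0 0 0")

```text
t: 1.68
tool_pos: [0.524, -0.0382, 0.2402]
tool_rot: [1.223, 1.202, -1.224]
contact_force: [-0.5, 0.7, -0.1]
opening: 0.0382
```

Run:
```python
from h import *
go((.535,-.071,.18),-.026)
snap('top','t1');snap('side','s1')
a=load('t1')[0][200:350,120:270];b=load('s1')[0][200:430,180:400]
cv2.imwrite('pics/c1.png',np.hstack([cv2.resize(a,(400,400),interpolation=2),cv2.resize(b,(383,400),interpolation=2)]))
```

```text
t 1.68 pos [ 0.524  -0.0382  0.2402] yaw -0.0187 open 0.0382 F [-0.5  0.7 -0.1] shift [1.504 0.291 0.816] turn 0.083
```

View pics/c1.png

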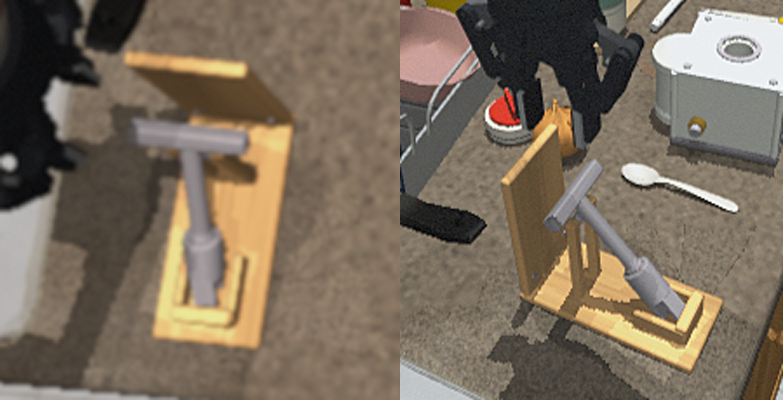

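Run:
```python
from h import *
o=ctrl.get_obs(); M=R.from_rotvec(o['tool_rot']).as_matrix()
for f in('s1','t1'):
    X=pts(f); D=(X-o['tool_pos'])@M
    m=(D[...,0]>-.16)&(D[...,0]<.02)&(abs(D[...,1])<.1)&(abs(D[...,2])<.06)&(load(f)[1]>0)&(X[...,2]>.2)
    d=D[m]
    for h in np.arange(0,.15,.01):
        q=d[abs(d[:,0]+h)<.005]
        if len(q)>3: print(f,'h%.2f'%h,len(q),'y',np.percentile(q[:,1],[1,99]).round(3),'z',np.percentile(q[:,2],[1,99]).round(3))
```

```text
s1 h0.00 36 y [-0.025  0.026] z [-0.011  0.01 ]
s1 h0.01 162 y [-0.032  0.033] z [-0.012  0.01 ]
s1 h0.02 192 y [-0.032  0.034] z [-0.012  0.011]
s1 h0.03 190 y [-0.032  0.034] z [-0.011  0.01 ]
s1 h0.04 172 y [-0.034  0.039] z [-0.013  0.011]
s1 h0.05 401 y [-0.05   0.052] z [-0.014  0.011]
s1 h0.06 397 y [-0.053  0.055] z [-0.015  0.013]
s1 h0.07 523 y [-0.057  0.058] z [-0.017  0.016]
s1 h0.08 482 y [-0.061  0.062] z [-0.017  0.014]
s1 h0.09 539 y [-0.064  0.065] z [-0.019  0.006]
s1 h0.10 934 y [-0.065  0.065] z [-0.02   0.011]
s1 h0.11 486 y [-0.049  0.049] z [-0.019  0.007]
s1 h0.12 156 y [-0.038 -0.015] z [-0.012  0.007]
s1 h0.13 335 y [-0.036  0.022] z [-0.038  0.011]
s1 h0.14 531 y [-0.036  0.024] z [-0.038  0.013]
t1 h0.00 8 y [-0.025  0.025] z [-0.004  0.013]
t1 h0.01 57 y [-0.032  0.031] z [-0.008  0.013]
t1 h0.02 66 y [-0.032  0.033] z [-0.006  0.014]
t1 h0.03 55 y [-0.032  0.029] z [-0.003  0.014]
t1 h0.04 44 y [-0.034  0.041] z [0.001 0.016]
t1 h0.05 209 y [-0.049  0.051] z [-0.008  0.016]
t1 h0.06 203 y [-0.052  0.054] z [-0.006  0.016]
t1 h0.07 162 y [-0.056  0.057] z [0.001 0.02 ]
t1 h0.08 152 y [-0.06   0.061] z [0.003 0.02 ]
t1 h0.09 194 y [-0.063  0.064] z [-0.01   0.021]
t1 h0.10 506 y [-0.066  0.066] z [-0.01   0.021]
t1 h0.11 182 y [-0.053  0.054] z [-0.005  0.013]
t1 h0.12 38 y [-0.039 -0.032] z [-0.006  0.013]
t1 h0.13 97 y [-0.037  0.027] z [-0.002  0.04 ]
t1 h0.14 206 y [-0.037  0.028] z [0.001 0.04 ]
```

Run:
```python
from h import *
o=ctrl.get_obs(); M=R.from_rotvec(o['tool_rot']).as_matrix()
for f in('s1','t1'):
    X=pts(f); D=(X-o['tool_pos'])@M
    m=(D[...,0]>-.16)&(D[...,0]<.02)&(abs(D[...,1])<.1)&(abs(D[...,2])<.03)&(load(f)[1]>0)&(X[...,2]>.2)
    d=D[m]; print(f,'tip h',np.percentile(-d[:,0],[0,.5,1]))
    for s in(1,-1):
        q=d[(d[:,1]*s>.040)]; print(s,np.sort(-q[:,0])[[0,3,8,20]].round(4))
go((.534,-.071,.175),-.026)
```

```text
s1 tip h [0.00071961 0.00442132 0.00673237]
1 [0.0443 0.0461 0.0476 0.0507]
-1 [0.0463 0.0476 0.049  0.0511]
t1 tip h [-4.64821100e-05  5.47645468e-03  7.91323426e-03]
1 [0.0448 0.05   0.0518 0.0547]
-1 [0.0475 0.0493 0.052  0.0559]
t 1.78 pos [ 0.524  -0.0372  0.2405] yaw -0.0167 open 0.0385 F [ 0.1 -0.1  0.1] shift [1.638 0.266 0.841] turn 0.106
```

Request:
drive_tool(commands="0.1 0 0.27 0.84 0.1;0.1 1.0 0.27 0.84 0.1;0.1 1.6 0.27 0.84 0.1;0.1 1.6 0.27 0.84 0.1;0.1 1.6 0.27 0.84 0.1;0.1 1.6 0.27 0.84 0.1")

```text
t: 2.28
tool_pos: [0.5353, -0.0713, 0.1785]
tool_rot: [1.228, 1.195, -1.226]
contact_force: [0.2, 0.1, -0.4]
opening: 0.0385
```

Run:
```python
from h import *
go((.534,-.071,.1265),-.026)
snap('top','t2');snap('side','s2')
a=load('t2')[0][200:350,120:270];b=load('s2')[0][200:430,180:400]
cv2.imwrite('pics/c2.png',np.hstack([cv2.resize(a,(400,400),interpolation=2),cv2.resize(b,(383,400),interpolation=2)]))
```

```text
t 2.28 pos [ 0.5353 -0.0713  0.1785] yaw -0.0253 open 0.0385 F [ 0.2  0.1 -0.4] shift [ 1.301 -0.035 -0.008] turn 0.008
```

View pics/c2.png

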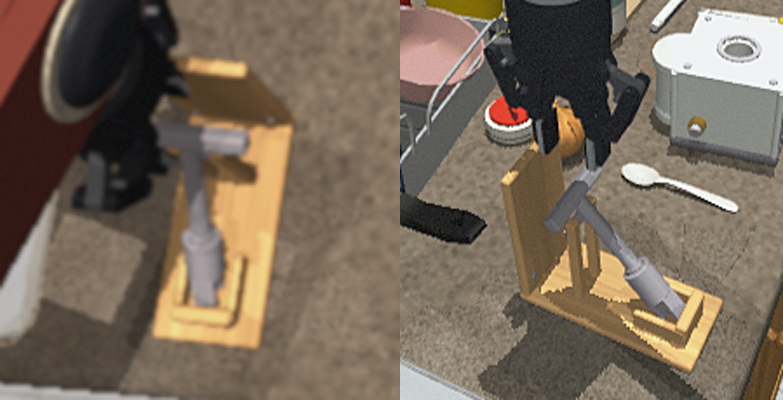

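Request:
drive_tool(commands="0.1 0.4 -0.03 0 0;0.1 0.7 -0.03 0 0;0.1 0.95 -0.03 0 0;0.1 1.1 -0.03 0 0;0.1 1.2 -0.03 0 0;0.1 1.2 -0.03 0 0;0.1 1.2 -0.03 0 0")

```text
t: 2.97
tool_pos: [0.5335, -0.0721, 0.1288]
tool_rot: [1.229, 1.196, -1.229]
contact_force: [-0.0, -0.0, -0.1]
opening: 0.0385
```

Run:
```python
from h import *
go((.534,-.071,.1265),-.026)
snap('top','t2');snap('side','s2')
a=load('t2')[0][200:350,120:270];b=load('s2')[0][200:430,180:400]
cv2.imwrite('pics/c3.png',np.hstack([cv2.resize(a,(400,400),interpolation=2),cv2.resize(b,(383,400),interpolation=2)]))
```

```text
t 2.97 pos [ 0.5335 -0.0721  0.1288] yaw -0.0269 open 0.0385 F [-0.  -0.  -0.1] shift [ 0.059  0.012 -0.028] turn -0.01
```

View pics/c3.png

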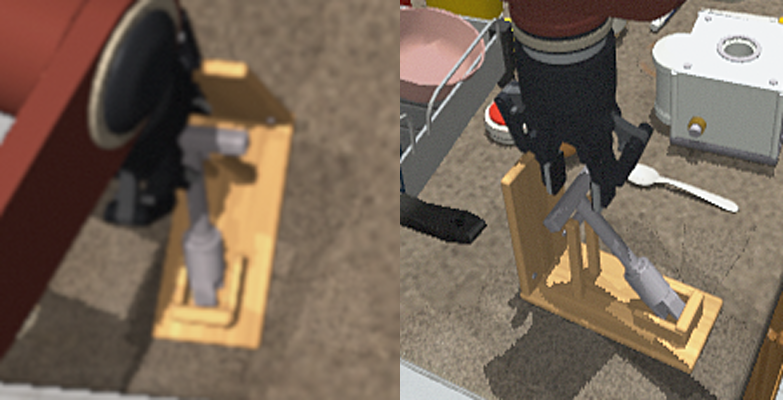

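Request:
drive_tool(commands="0.1 0.05 0.06 0 0;0.3 0.05 0.06 0 0;0.5 0.05 0.06 0 0;0.6 0.05 0.06 0 0;0.6 0.05 0.06 0 0;0.6 0.05 0.06 0 0", newtons=25)

```text
t: 3.57
tool_pos: [0.5364, -0.0723, 0.1277]
tool_rot: [1.229, 1.195, -1.228]
contact_force: [-0.1, 0.4, 3.7]
opening: 0.0193
```

Run:
```python
from h import *
go((.536,-.071,.1265),-.026)
snap('side','s2')
b=load('s2')[0][230:400,200:370]
cv2.imwrite('pics/c4.png',cv2.resize(b,(500,500),interpolation=2))
```

```text
t 3.57 pos [ 0.5364 -0.0723  0.1277] yaw -0.0269 open 0.0193 F [-0.1  0.4  3.7] shift [ 0.029 -0.01  -0.032] turn -0.01
```

View pics/c4.png

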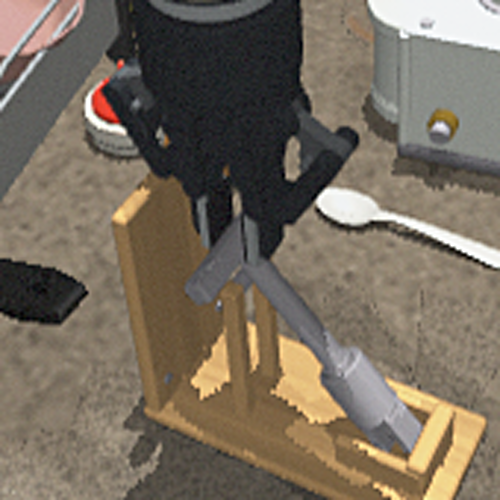

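Request:
drive_tool(commands="0.6 -0.1 -0.12 0 0;0.6 -0.2 -0.26 0 0;0.6 -0.29 -0.4 0 0;0.6 -0.38 -0.54 0 0;0.6 -0.45 -0.68 0 0;0.6 -0.52 -0.82 0 0;0.6 -0.52 -0.82 0 0")

```text
t: 4.2
tool_pos: [0.5027, -0.0714, 0.1491]
tool_rot: [1.23, 1.194, -1.228]
contact_force: [3.2, 0.1, 6.8]
opening: 0.0174
```

Run:
```python
from h import *
go((.503,-.071,.148),-.026)
snap('side','s2')
b=load('s2')[0][230:400,200:370]
cv2.imwrite('pics/c5.png',cv2.resize(b,(500,500),interpolation=2))
```

```text
t 4.2 pos [ 0.5027 -0.0714  0.1491] yaw -0.027 open 0.0174 F [3.2 0.1 6.8] shift [ 0.028  0.007 -0.01 ] turn -0.012
```

View pics/c5.png

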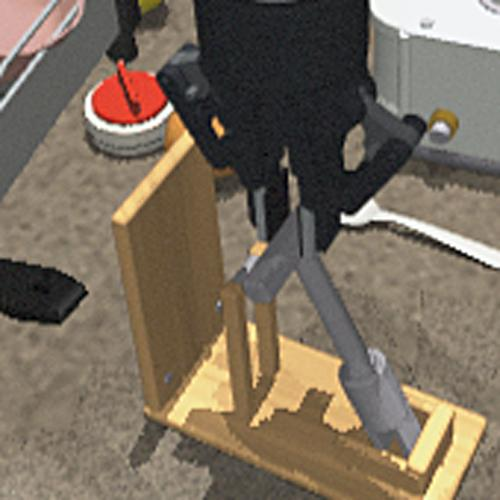

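Request:
drive_tool(commands="0.6 -0.06 -0.15 0 0;0.6 -0.11 -0.3 0 0;0.6 -0.15 -0.45 0 0;0.6 -0.18 -0.6 0 0;0.6 -0.2 -0.7 0 0;0.6 -0.2 -0.7 0 0")

```text
t: 4.75
tool_pos: [0.4732, -0.0702, 0.1545]
tool_rot: [1.228, 1.199, -1.231]
contact_force: [-1.6, 0.1, -0.3]
opening: 0.0172
```

Run:
```python
from h import *
go((.475,-.071,.156),-.026)
snap('side','s2')
b=load('s2')[0][230:400,200:370]
cv2.imwrite('pics/c5.png',cv2.resize(b,(500,500),interpolation=2))
```

```text
t 4.75 pos [ 0.4732 -0.0702  0.1545] yaw -0.027 open 0.0172 F [-1.6  0.1 -0.3] shift [-0.038  0.044  0.02 ] turn -0.012
```

View pics/c5.png

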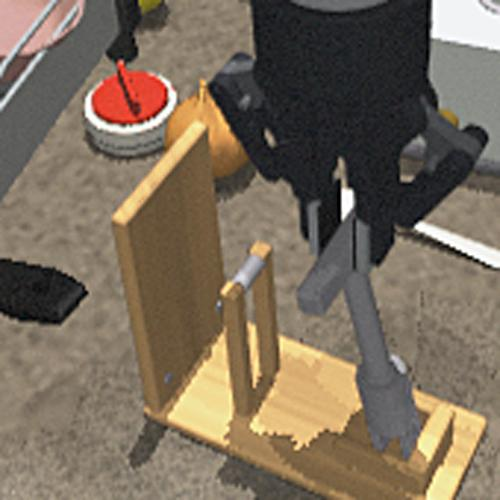

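Request:
drive_tool(commands="0.4 0 0 0 0;0.4 0 0 0 0;0.4 0.1 0 0 0;0.4 0.3 0 0 0;0.4 0.3 0 0 0;0.75 0.3 0 0 0;0.75 0.3 0 0 0;0.75 0.3 0 0 0")

```text
t: 5.47
tool_pos: [0.4745, -0.0704, 0.1434]
tool_rot: [1.228, 1.198, -1.23]
contact_force: [-2.1, -0.2, -0.2]
opening: 0.0158
```

Run:
```python
from h import *
go((.475,-.071,.156),-.026)
snap('side','s2')
b=load('s2')[0][230:400,200:370]
cv2.imwrite('pics/c5.png',cv2.resize(b,(500,500),interpolation=2))
```

```text
t 5.47 pos [ 0.4745 -0.0704  0.1434] yaw -0.0268 open 0.0158 F [-2.1 -0.2 -0.2] shift [-0.314  0.012  0.014] turn -0.009
```

View pics/c5.png

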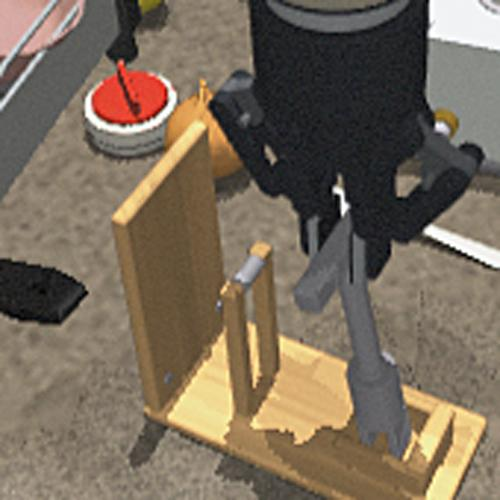

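Request:
drive_tool(commands="1 0 0 0 0;1 0 -0.1 0 0;1 0 -0.2 0 0;1 0 -0.3 0 0;1 0 -0.3 0 0", newtons=60)

```text
t: 5.93
tool_pos: [0.4636, -0.0703, 0.1447]
tool_rot: [1.23, 1.194, -1.227]
contact_force: [-2.1, 1.6, 4.2]
opening: 0.0127
```

Run:
```python
from h import *
go((.475,-.071,.156),-.026)
snap('side','s2')
b=load('s2')[0][230:400,200:370]
cv2.imwrite('pics/c5.png',cv2.resize(b,(500,500),interpolation=2))
```

```text
t 5.93 pos [ 0.4636 -0.0703  0.1447] yaw -0.0271 open 0.0127 F [-2.1  1.6  4.2] shift [-0.282  0.287  0.009] turn -0.013
```

View pics/c5.png

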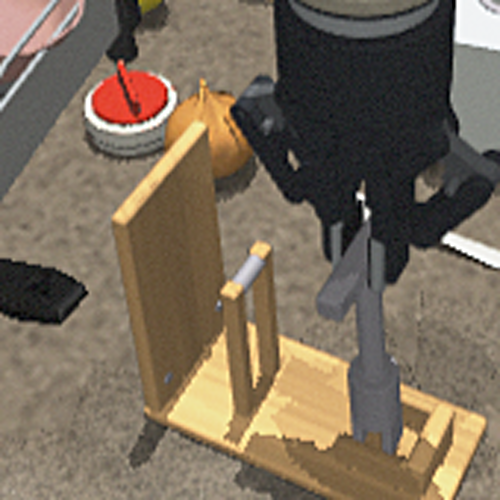

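Request:
drive_tool(commands="1 -0.4 0 0 0;1 -1.0 0 0 0;1 -1.7 0 0 0;1 -2.5 0 0 0;1 -3.3 0 0 0;1 -3.6 0 0 0;1 -3.6 0 0 0;1 -3.6 0 0 0")

```text
t: 6.65
tool_pos: [0.463, -0.0701, 0.2863]
tool_rot: [1.229, 1.197, -1.229]
contact_force: [-0.1, 0.2, -2.3]
opening: 0.0131
```

Run:
```python
from h import *
go((.484,-.358,.29),-.115)
snap('side','s2');snap('top','t3')
X=pts('s2');o=ctrl.get_obs(); D=X-o['tool_pos']
m=(abs(D[...,0])<.03)&(abs(D[...,1])<.05)&(D[...,2]<-.005)&(D[...,2]>-.16)
d=D[m]
for h in np.arange(-.14,0,.01):
    q=d[abs(d[:,2]-h)<.005]
    if len(q)>3: print(round(h,2),len(q),np.percentile(q[:,:2],[3,50,97],axis=0).round(4).tolist())
print(d[:,2].min())
cv2.imwrite('pics/c6.png',load('s2')[0])
```

```text
t 6.65 pos [ 0.463  -0.0701  0.2863] yaw -0.0269 open 0.0131 F [-0.1  0.2 -2.3] shift [-0.094  0.719  7.18 ] turn 1.01
-0.13 48 [[-0.0145, -0.0037], [-0.0092, 0.008], [0.0082, 0.0098]]
-0.12 67 [[-0.0145, -0.0038], [-0.011, 0.0082], [0.0094, 0.0097]]
-0.11 53 [[-0.0143, -0.0022], [-0.0098, 0.0093], [0.0093, 0.0141]]
-0.1 101 [[-0.0152, -0.0017], [-0.008, 0.0115], [0.008, 0.0148]]
-0.09 104 [[-0.0149, -0.0013], [-0.0065, 0.0121], [0.0078, 0.0153]]
-0.08 113 [[-0.0147, -0.0011], [-0.0068, 0.0121], [0.0097, 0.015]]
-0.07 182 [[-0.0134, -0.0074], [-0.0047, 0.0069], [0.0106, 0.0139]]
-0.06 57 [[-0.0073, 0.0011], [-0.003, 0.0067], [0.0038, 0.0084]]
-0.05 65 [[-0.0068, -0.0004], [-0.0026, 0.0064], [0.0054, 0.0087]]
-0.04 60 [[-0.0064, -0.0013], [-0.0027, 0.0058], [0.005, 0.008]]
-0.03 61 [[-0.0063, -0.0002], [-0.0022, 0.0065], [0.005, 0.0084]]
-0.02 63 [[-0.0058, 0.0012], [-0.0018, 0.0064], [0.0066, 0.0085]]
-0.01 66 [[-0.0054, 0.0003], [-0.0014, 0.0064], [0.0058, 0.0084]]
-0.13292207446083415
```

View pics/c6.png

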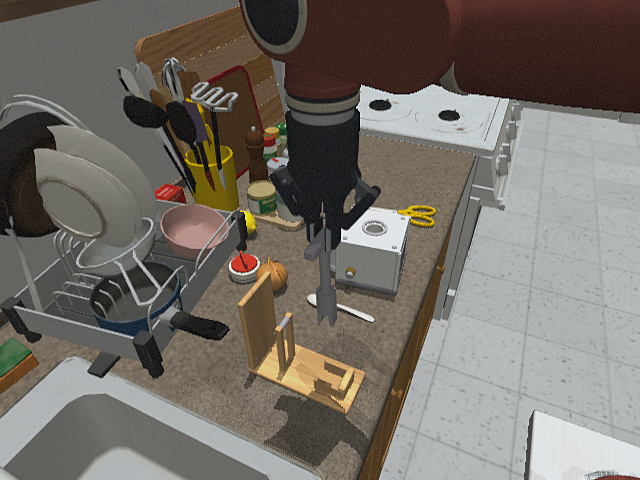

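Request:
drive_tool(commands="1 -0.1 0.1 0.7 0.2;1 -0.1 0.3 1.6 0.5;1 -0.1 0.5 2.6 0.8;1 -0.1 0.6 3.6 1.0;1 -0.1 0.72 4.6 1;1 -0.1 0.72 5.6 1;1 -0.1 0.72 6.5 1;1 -0.1 0.72 7.18 1")

```text
t: 7.42
tool_pos: [0.4827, -0.3602, 0.2877]
tool_rot: [1.294, 1.157, -1.296]
contact_force: [0.7, 1.0, -2.0]
opening: 0.0128
```

Request:
drive_tool(commands="1 0 0 0 0;1 0 0 0 0;1 0 0 0 0")

```text
t: 7.67
tool_pos: [0.4835, -0.3571, 0.2891]
tool_rot: [1.294, 1.157, -1.294]
contact_force: [-0.4, -0.1, -1.8]
opening: 0.0128
```

```bash
cat > look.py <<'E'
from h import *
import sys
n=sys.argv[1]
go((.484,-.358,.29),-.115)
snap('side','s'+n);snap('top','t'+n)
a=load('t'+n)[0][220:350,290:420];b=load('s'+n)[0][110:300,290:480]
cv2.imwrite(f'pics/l{n}.png',np.hstack([cv2.resize(a,(400,400),interpolation=2),cv2.resize(b,(400,400),interpolation=2)]))
E
python3 look.py 10
```

```text
t 7.67 pos [ 0.4835 -0.3571  0.2891] yaw -0.1142 open 0.0128 F [-0.4 -0.1 -1.8] shift [-0.023  0.014  0.021] turn 0.009
```

View pics/l10.png

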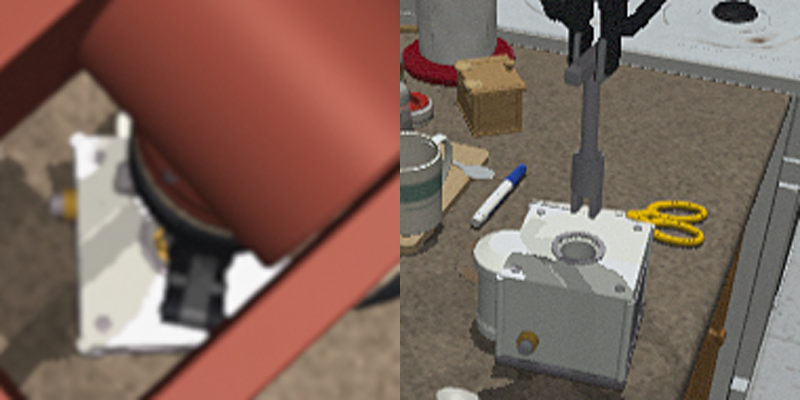

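```bash
cat >> h.py <<'E'
def ray(f,u,v,z):
    im,d,K,T=load(f)
    r=T[:3,:3]@np.array([(u-K[0,2])/K[0,0],(v-K[1,2])/K[1,1],1]); c=T[:3,3]; return c+r*(z-c[2])/r[2]
E
python3 - <<'E'
from h import *
print('collar side ray',ray('side0',374.8,227.7,.113), ray('side0',374.3,227.3,.113))
L=ray('side0',362,227.7,.113);Rr=ray('side0',387.6,227.7,.113);print(np.linalg.norm(L-Rr),(L+Rr)/2)
X=pts('s10');o=ctrl.get_obs(); D=X-o['tool_pos']
cam=load('s10')[3][:3,3]; 
m=(abs(D[...,0])<.03)&(abs(D[...,1])<.03)&(D[...,2]<-.0)&(D[...,2]>-.145)
im=load('s10')[0]
# silhouette mid per row band: use pixel rows; compute left/right edges
rows=np.where(m.any(1))[0]
for v in rows[::4]:
    us=np.where(m[v])[0]; u=us.mean(); z=np.median(X[v,us,2]); w=(us.max()-us.min()+1)
    # axis point: ray through mid pixel at depth + radius
    d=np.median(load('s10')[1][v,us])
    print(v,us.min(),us.max(),'u',u,'z',z.round(3), 'TCP-line u', )
for z in(0,-.05,-.1,-.133):
    print(z,proj('s10',o['tool_pos']+[0,0,z]).round(1))
E
```

```text
collar side ray [ 0.48329809 -0.35438897  0.113     ] [ 0.48462347 -0.35523382  0.113     ]
0.05023425444925429 [ 0.48332091 -0.35437896  0.113     ]
147 379 388 u 382.3333333333333 z 0.29 TCP-line u
151 377 384 u 380.5 z 0.282 TCP-line u
155 377 384 u 380.5 z 0.274 TCP-line u
159 377 384 u 380.5 z 0.266 TCP-line u
163 376 383 u 379.5 z 0.258 TCP-line u
167 376 383 u 379.5 z 0.251 TCP-line u
171 376 383 u 379.5 z 0.243 TCP-line u
175 376 383 u 379.5 z 0.235 TCP-line u
179 376 383 u 379.5 z 0.226 TCP-line u
183 372 386 u 379.0 z 0.217 TCP-line u
187 372 386 u 379.0 z 0.213 TCP-line u
191 371 386 u 378.5 z 0.205 TCP-line u
195 371 385 u 378.0 z 0.197 TCP-line u
199 371 385 u 378.0 z 0.188 TCP-line u
203 371 385 u 378.0 z 0.178 TCP-line u
207 371 385 u 378.0 z 0.164 TCP-line u
211 371 384 u 378.3333333333333 z 0.158 TCP-line u
0 [381.4 144.9]
-0.05 [379.4 170.4]
-0.1 [377.5 193.9]
-0.133 [376.3 208.4]
```

Request:
drive_tool(commands="1 0.3 0.06 0 0;1 0.6 0.06 0 0;1 0.9 0.06 0 0;1 0.95 0.06 0 0;1 0.95 0.06 0 0;1 0.95 0.06 0 0")

```text
t: 8.27
tool_pos: [0.4863, -0.3581, 0.2531]
tool_rot: [1.293, 1.154, -1.293]
contact_force: [-0.0, 1.3, -1.3]
opening: 0.013
```

```bash
python3 look.py 11
python3 - <<'E'
from h import *
b=load('s11')[0][180:260,330:430]; cv2.imwrite('pics/z.png',cv2.resize(b,None,fx=7,fy=7,interpolation=2))
E
```

```text
t 8.27 pos [ 0.4863 -0.3581  0.2531] yaw -0.1141 open 0.013 F [-0.   1.3 -1.3] shift [-0.923 -0.059  0.004] turn 0.011
```

View pics/z.png

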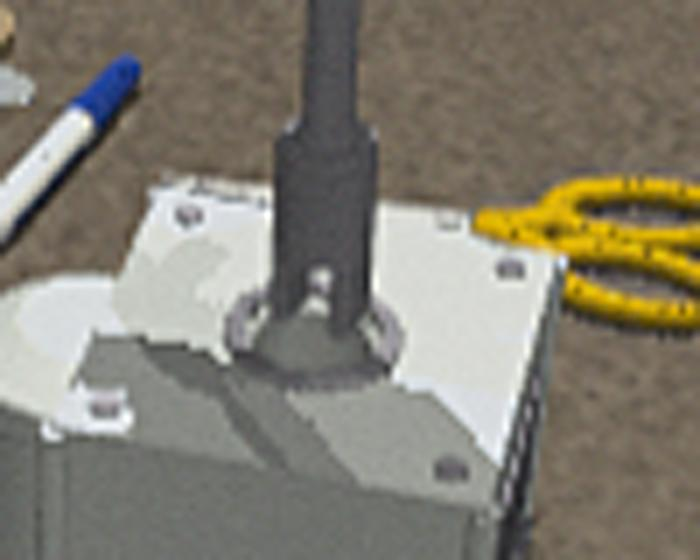

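Request:
drive_tool(commands="1 0.15 0.02 0 0;1 0.3 0.02 0 0;1 0.45 0.02 0 0;1 0.6 0.02 0 0;1 0.6 0.02 0 0")

```text
t: 8.78
tool_pos: [0.4865, -0.3577, 0.2272]
tool_rot: [1.293, 1.157, -1.294]
contact_force: [-0.5, 0.7, -3.1]
opening: 0.013
```

```bash
python3 look.py 12
python3 - <<'E'
from h import *
b=load('s12')[0][160:260,330:430]; cv2.imwrite('pics/z.png',cv2.resize(b,None,fx=6,fy=6,interpolation=2))
E
```

```text
t 8.78 pos [ 0.4865 -0.3577  0.2272] yaw -0.1143 open 0.013 F [-0.5  0.7 -3.1] shift [-1.57  -0.066  0.01 ] turn 0.008
```

View pics/z.png

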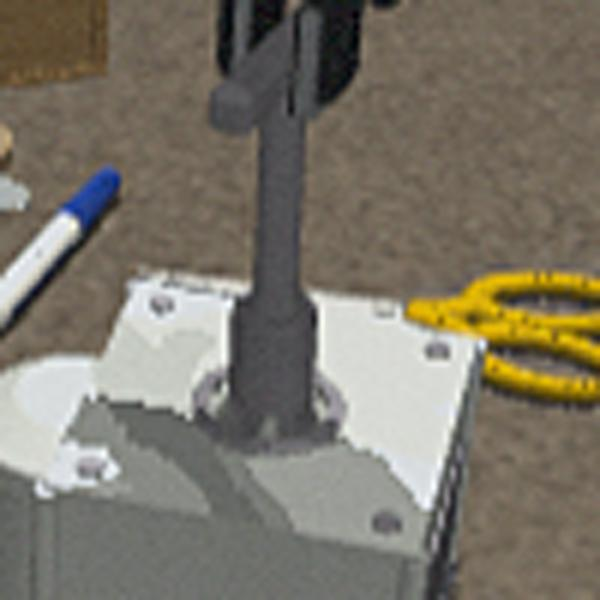

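Request:
drive_tool(commands="1 0.15 0 0 0;1 0.3 0 0 0;1 0.45 0 0 0;1 0.6 0 0 0;1 0.7 0 0 0;1 0.7 0 0 0")

```text
t: 9.38
tool_pos: [0.4867, -0.3578, 0.1998]
tool_rot: [1.293, 1.156, -1.294]
contact_force: [-0.8, 0.1, -2.4]
opening: 0.0128
```

```bash
python3 look.py 13
```

```text
t 9.38 pos [ 0.4867 -0.3578  0.1998] yaw -0.1142 open 0.0128 F [-0.8  0.1 -2.4] shift [-2.256 -0.071  0.008] turn 0.009
```

Request:
drive_tool(commands="1 0.05 0 0 0;1 0.1 0 0 0;1 0.15 0 0 0;1 0.2 0 0 0;1 0.2 0 0 0")

```text
t: 9.9
tool_pos: [0.4871, -0.3582, 0.193]
tool_rot: [1.293, 1.154, -1.293]
contact_force: [0.4, 1.0, -1.8]
opening: 0.0128
```

Request:
drive_tool(commands="1 0.05 0 0 0;1 0.1 0 0 0;1 0.15 0 0 0;1 0.15 0 0 0;1 0.15 0 0 0")

```text
t: 10.32
tool_pos: [0.4872, -0.3583, 0.1874]
tool_rot: [1.293, 1.153, -1.293]
contact_force: [-0.1, 0.2, -1.9]
opening: 0.0127
```

Request:
drive_tool(commands="1 0.05 0 0 0;1 0.1 0 0 0;1 0.15 0 0 0;1 0.2 0 0 0;1 0.2 0 0 0")

```text
t: 10.73
tool_pos: [0.487, -0.3582, 0.1788]
tool_rot: [1.293, 1.154, -1.293]
contact_force: [0.3, -0.4, -2.6]
opening: 0.0126
```

Request:
drive_tool(commands="1 0.05 0 0 0;1 0.1 0 0 0;1 0.15 0 0 0;1 0.15 0 0 0")

```text
t: 11.07
tool_pos: [0.4872, -0.3583, 0.1732]
tool_rot: [1.293, 1.153, -1.293]
contact_force: [0.2, -1.0, -2.5]
opening: 0.013
```

```bash
python3 look.py 14
```

```text
t 11.07 pos [ 0.4872 -0.3583  0.1732] yaw -0.1141 open 0.013 F [ 0.2 -1.  -2.5] shift [-2.92e+00 -8.10e-02  1.00e-03] turn 0.01
```

View pics/l14.png

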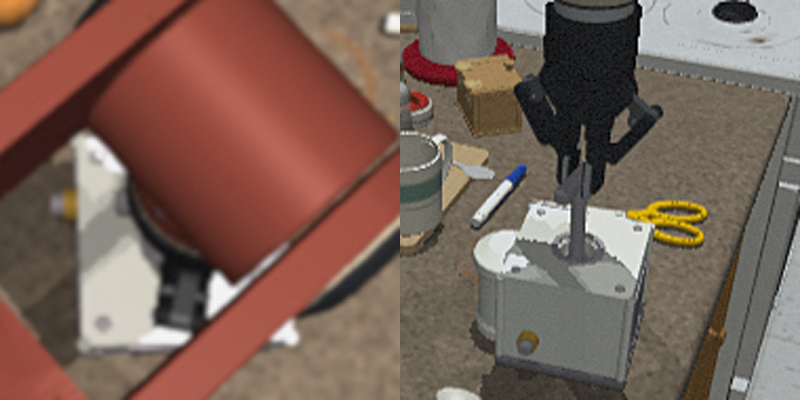

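Request:
drive_tool(commands="0.6 0 0 0 0;0.3 0 0 0 0;0 0 0 0 0;-0.2 0 0 0 0;-0.2 0 0 0 0;-0.2 -0.5 0 0 0;-0.2 -1.2 0 0 0;-0.2 -1.5 0 0 0")

```text
t: 11.83
tool_pos: [0.4882, -0.3593, 0.2372]
tool_rot: [1.292, 1.148, -1.292]
contact_force: [-0.1, -0.6, 1.4]
opening: 0.051
```

Request:
drive_tool(commands="-0.2 0 0 0 0;-0.2 0 0 0 0;-0.2 0 0 0 0")

```text
t: 12.08
tool_pos: [0.4868, -0.358, 0.2321]
tool_rot: [1.293, 1.155, -1.293]
contact_force: [-0.5, -0.2, -0.7]
opening: 0.0511
```

```bash
python3 look.py 15
python3 - <<'E'
from h import *
b=load('s15')[0][140:240,320:440]; cv2.imwrite('pics/z.png',cv2.resize(b,None,fx=6,fy=6,interpolation=2))
X=pts('s15'); im=load('s15')[0]; hsv=cv2.cvtColor(im,cv2.COLOR_BGR2HSV)
m=(abs(X[...,0]-.485)<.05)&(abs(X[...,1]+.358)<.05)&(X[...,2]>.17)&(X[...,2]<.205)
h=X[m]; print(len(h),np.percentile(h,[1,50,99],axis=0).round(4))
for s in range(0,1):
    d=cv2.fitLine(h[:,:2].astype(np.float32),cv2.DIST_HUBER,0,1e-4,1e-4).ravel(); print(d, np.arctan2(-d[0]*np.sign(d[1]),abs(d[1])))
for z in np.arange(.115,.2,.01):
    q=X[(abs(X[...,0]-.485)<.05)&(abs(X[...,1]+.358)<.05)&(abs(X[...,2]-z)<.004)]
    print(round(z,3),len(q),np.percentile(q[:,:2],[3,50,97],axis=0).round(4).tolist() if len(q) else '')
E
```

```text
t 12.08 pos [ 0.4868 -0.358   0.2321] yaw -0.1142 open 0.0511 F [-0.5 -0.2 -0.7] shift [-1.448 -0.072  0.007] turn 0.009
283 [[ 0.4738 -0.3939  0.1717]
 [ 0.4816 -0.351   0.1933]
 [ 0.4929 -0.3161  0.196 ]]
[ 0.14524585  0.9893956   0.48114043 -0.35303158] -0.14576146
0.115 181 [[0.4457, -0.3979], [0.4812, -0.3518], [0.5303, -0.3167]]
0.125 26 [[0.4782, -0.3567], [0.4825, -0.3518], [0.4894, -0.3498]]
0.135 24 [[0.4783, -0.3582], [0.4832, -0.3518], [0.49, -0.3485]]
0.145 24 [[0.4779, -0.357], [0.4829, -0.3516], [0.4891, -0.3496]]
0.155 26 [[0.4779, -0.3558], [0.4822, -0.3516], [0.4892, -0.3492]]
0.165 23 [[0.4773, -0.3579], [0.4812, -0.3513], [0.4879, -0.3496]]
0.175 14 [[0.4772, -0.3552], [0.4795, -0.3532], [0.4829, -0.3495]]
0.185 64 [[0.4738, -0.3884], [0.4795, -0.3379], [0.4923, -0.3166]]
0.195 186 [[0.4748, -0.3932], [0.4831, -0.3529], [0.4922, -0.3178]]
```

View pics/z.png

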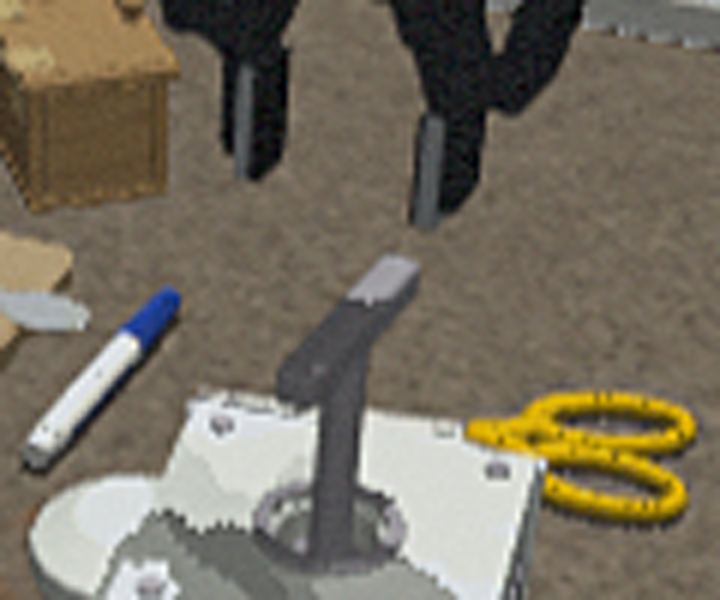

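Run:
```python
from h import *
go((.485,-.357,.172),-.135)
```

```text
t 12.18 pos [ 0.4866 -0.3577  0.2314] yaw -0.1142 open 0.0511 F [-1.1 -0.4 -0.3] shift [ 1.485 -0.037 -0.011] turn 0.238
```

Request:
drive_tool(commands="-0.2 0.4 -0.04 0 0.2;-0.2 0.8 -0.04 0 0.2;-0.2 1.2 -0.04 0 0.2;-0.2 1.45 -0.04 0 0.2;-0.2 1.45 -0.04 0 0.2;0.3 1.45 -0.04 0 0.2;0.7 1.45 -0.04 0 0.2;1 1.45 -0.04 0 0.2")

```text
t: 12.85
tool_pos: [0.4862, -0.3587, 0.177]
tool_rot: [1.305, 1.142, -1.305]
contact_force: [-0.6, 0.4, 0.1]
opening: 0.0152
```

Request:
drive_tool(commands="1 0 0 0 0;1 0 0 0 0;1 0 0 0 0", newtons=80)

```text
t: 13.1
tool_pos: [0.4863, -0.3588, 0.1772]
tool_rot: [1.305, 1.141, -1.305]
contact_force: [-0.6, 0.3, 3.3]
opening: 0.012
```

Run:
```python
from h import *
st()
```

```text
{'t': 13.1, 'q': [-0.7588, 0.0412, 1.7165, -0.0001, 1.3814, -0.6271], 'dq': [0.0002, 0.0001, 0.0, 0.0016, 0.0002, 0.0003], 'effort': [0.1473, -35.4158, -33.8236, 0.0883, -0.098, 0.0002], 'tool_pos': [0.4863, -0.3588, 0.1772], 'tool_rot': [1.3051, 1.1414, -1.3049], 'contact_force': [-0.5702, 0.3167, 3.2811], 'wrist_torque': [0.0178, 0.11, -0.0494], 'opening': 0.012}
[[ 0.002  0.991 -0.131]
 [-0.002 -0.131 -0.991]
 [-1.     0.002  0.002]]
```

Request:
drive_tool(commands="1 0.04 0 0 -0.5;1 0.04 0 0 -1;1 0.04 0 0 -1.5;1 0.04 0 0 -2;1 0.04 0 0 -2.5;1 0.04 0 0 -3;1 0.04 0 0 -3")

```text
t: 13.68
tool_pos: [0.4863, -0.3593, 0.1771]
tool_rot: [1.111, 1.265, -1.112]
contact_force: [-2.0, 0.7, 8.9]
opening: 0.0118
```

```bash
cat > f.py <<'E'
from h import *
o=ctrl.get_obs(); go((.485,-.357,.172),-.135); print('tau',np.round(o['wrist_torque'],3),'q6',o['q'][5])
E
python3 f.py
```

```text
t 13.68 pos [ 0.4863 -0.3593  0.1771] yaw 0.1312 open 0.0118 F [-2.   0.7  8.9] shift [ 0.128 -0.025 -0.062] turn 3.051
tau [ 0.167  0.569 -0.076] q6 -0.8900622728805514
```

Request:
drive_tool(commands="1 -0.02 0 0 -0.6;1 -0.02 0 0 -1.2;1 -0.02 0 0 -1.8;1 -0.02 0 0 -2.4;1 -0.02 0 0 -3;1 -0.02 0 0 -3.6;1 -0.02 0 0 -4;1 -0.02 0 0 -4")

```text
t: 14.35
tool_pos: [0.4862, -0.3589, 0.1772]
tool_rot: [0.848, 1.396, -0.849]
contact_force: [-0.4, 0.4, 7.9]
opening: 0.012
```

```bash
python3 f.py
```

```text
t 14.35 pos [ 0.4862 -0.3589  0.1772] yaw 0.48 open 0.012 F [-0.4  0.4  7.9] shift [ 0.129 -0.006 -0.057] turn 7.048
tau [ 0.245  0.346 -0.153] q6 -1.2388401411117713
```

Request:
drive_tool(commands="1 -0.02 0 0 -0.6;1 -0.02 0 0 -1.2;1 -0.02 0 0 -1.8;1 -0.02 0 0 -2.4;1 -0.02 0 0 -3;1 -0.02 0 0 -3.6;1 -0.02 0 0 -4;1 -0.02 0 0 -4")

```text
t: 15.02
tool_pos: [0.4861, -0.3584, 0.1772]
tool_rot: [0.58, 1.49, -0.58]
contact_force: [-0.3, 0.9, 5.3]
opening: 0.0118
```

```bash
python3 f.py
```

```text
t 15.02 pos [ 0.4861 -0.3584  0.1772] yaw 0.8289 open 0.0118 F [-0.3  0.9  5.3] shift [ 0.129  0.007 -0.045] turn 11.046
tau [ 0.29   0.229 -0.12 ] q6 -1.5877144640813845
```

Request:
drive_tool(commands="1 0 0 0 -0.4;1 0 0 0 -0.8;1 0 0 0 -1.2;1 0 0 0 -1.6;1 0 0 0 -2;1 0 0 0 -2")

```text
t: 15.52
tool_pos: [0.4861, -0.3583, 0.1771]
tool_rot: [0.444, 1.523, -0.444]
contact_force: [-1.2, 1.4, 5.4]
opening: 0.012
```

```bash
python3 f.py
```

```text
t 15.52 pos [ 0.4861 -0.3583  0.1771] yaw 1.0034 open 0.012 F [-1.2  1.4  5.4] shift [ 0.128  0.013 -0.042] turn 13.045
tau [ 0.399  0.256 -0.123] q6 -1.7621997245285277
```

Steady friction torque. I'll continue in small steps until the stop.

Request:
drive_tool(commands="1 0 0 0 -0.3;1 0 0 0 -0.6;1 0 0 0 -0.9;1 0 0 0 -1.2;1 0 0 0 -1.2")

```text
t: 15.93
tool_pos: [0.4861, -0.3582, 0.1771]
tool_rot: [0.363, 1.539, -0.363]
contact_force: [-0.9, 1.6, 5.0]
opening: 0.0122
```

```bash
python3 f.py
```

```text
t 15.93 pos [ 0.4861 -0.3582  0.1771] yaw 1.1078 open 0.0122 F [-0.9  1.6  5. ] shift [ 0.128  0.015 -0.039] turn 14.242
tau [ 0.442  0.217 -0.1  ] q6 -1.8666068277285333
```

Request:
drive_tool(commands="1 0 0 0 -0.3;1 0 0 0 -0.6;1 0 0 0 -0.9;1 0 0 0 -1.2;1 0 0 0 -1.2")

```text
t: 16.35
tool_pos: [0.4861, -0.3582, 0.1771]
tool_rot: [0.282, 1.551, -0.281]
contact_force: [-0.9, 1.8, 5.2]
opening: 0.0121
```

```bash
python3 f.py
```

```text
t 16.35 pos [ 0.4861 -0.3582  0.1771] yaw 1.2123 open 0.0121 F [-0.9  1.8  5.2] shift [ 0.128  0.018 -0.036] turn 15.439
tau [ 0.59   0.252 -0.221] q6 -1.971070776430144
```

Request:
drive_tool(commands="1 0 0 0 -0.2;1 0 0 0 -0.4;1 0 0 0 -0.6;1 0 0 0 -0.6")

```text
t: 16.68
tool_pos: [0.4861, -0.3581, 0.1771]
tool_rot: [0.242, 1.556, -0.241]
contact_force: [-1.0, 1.8, 5.4]
opening: 0.0119
```

```bash
python3 f.py
```

```text
t 16.68 pos [ 0.4861 -0.3581  0.1771] yaw 1.2632 open 0.0119 F [-1.   1.8  5.4] shift [ 0.128  0.019 -0.034] turn 16.022
tau [ 0.544  0.273 -0.658] q6 -2.022108468818879
```

Request:
drive_tool(commands="1 0 0 0 -0.3;1 0 0 0 -0.3;1 0 0 0 -0.3")

```text
t: 16.93
tool_pos: [0.486, -0.3582, 0.1771]
tool_rot: [0.222, 1.558, -0.221]
contact_force: [-1.2, 1.5, 5.4]
opening: 0.0119
```

```bash
python3 f.py
```

```text
t 16.93 pos [ 0.486  -0.3582  0.1771] yaw 1.2881 open 0.0119 F [-1.2  1.5  5.4] shift [ 0.128  0.021 -0.032] turn 16.308
tau [ 0.504  0.316 -0.8  ] q6 -2.0471947639168766
```

Request:
drive_tool(commands="1 0 0 0 0.3;1 0 0 0 0.7;1 0 0 0 1.0;1 0 0 0 1.0")

```text
t: 17.27
tool_pos: [0.4861, -0.3582, 0.1771]
tool_rot: [0.289, 1.55, -0.289]
contact_force: [-0.5, 0.9, 6.1]
opening: 0.0121
```

```bash
python3 f.py
```

```text
t 17.27 pos [ 0.4861 -0.3582  0.1771] yaw 1.2021 open 0.0121 F [-0.5  0.9  6.1] shift [ 0.128  0.018 -0.036] turn 15.322
tau [ 0.503  0.283 -0.176] q6 -1.9608891432466673
```

Request:
drive_tool(commands="0.6 0 0 0 0.2;0.3 0 0 0 0.2;0 0 0 0 0.2;-0.3 0 0 0 0.2;-0.3 0 0 0 0.2;-0.3 -0.5 0 0 0.2;-0.3 -1.2 0 0 0.2;-0.3 -2 0 0 0.2")

```text
t: 17.93
tool_pos: [0.4847, -0.3573, 0.254]
tool_rot: [0.304, 1.554, -0.3]
contact_force: [1.0, -1.2, 1.1]
opening: 0.0551
```

Request:
drive_tool(commands="-0.3 -0.5 0 -1 0;-0.3 -0.5 0 -1.8 0;-0.3 -0.5 0 -2.4 0;-0.3 -0.5 0 -2.4 0;-0.3 -0.5 0 -2.4 0;-0.3 -0.5 0 -2.4 0")

```text
t: 18.43
tool_pos: [0.397, -0.3224, 0.2756]
tool_rot: [0.302, 1.549, -0.302]
contact_force: [0.1, -0.4, -0.5]
opening: 0.0554
```

```bash
python3 look.py 20
python3 - <<'E'
from h import *
X=pts('s20')
m=(abs(X[...,0]-.485)<.05)&(abs(X[...,1]+.358)<.05)&(X[...,2]>.18)&(X[...,2]<.205)
h=X[m]; print(len(h),np.percentile(h,[1,50,99],axis=0).round(4))
d=cv2.fitLine(h[:,:2].astype(np.float32),cv2.DIST_HUBER,0,1e-4,1e-4).ravel(); print(d, np.arctan2(-d[0]*np.sign(d[1]),abs(d[1])))
t=h[h[:,2]>.191]
c=t.mean(0);A=np.c_[t[:,:2]-c[:2],np.ones(len(t))];print('top plane',np.linalg.lstsq(A,t[:,2],rcond=None)[0].round(4))
E
```

```text
t 18.43 pos [ 0.397  -0.3224  0.2756] yaw 1.186 open 0.0554 F [ 0.1 -0.4 -0.5] shift [-0.358 -0.009  2.35 ] turn 14.908
352 [[ 0.4479 -0.3738  0.1809]
 [ 0.483  -0.3525  0.1918]
 [ 0.5218 -0.3371  0.1956]]
[ 0.94145596 -0.33713594  0.47774306 -0.34877807] 1.2269233
top plane [-0.0303 -0.0763  0.1938]
```

View pics/l20.png

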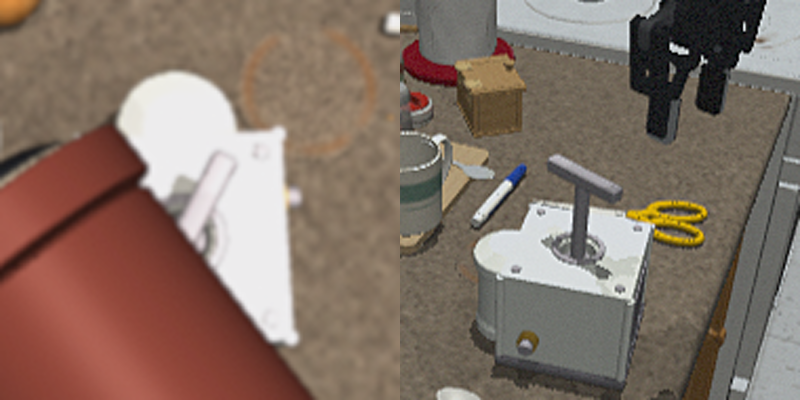

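```bash
cp pics/s20.png pics/v20.png; python3 f.py
```

```text
t 18.53 pos [ 0.3973 -0.3224  0.2754] yaw 1.1865 open 0.0553 F [-0.2  0.3  0.1] shift [2.584 0.021 2.357] turn 15.143
tau [-0.001  0.01  -0.058] q6 -2.013843196430676
```

View pics/v20.png

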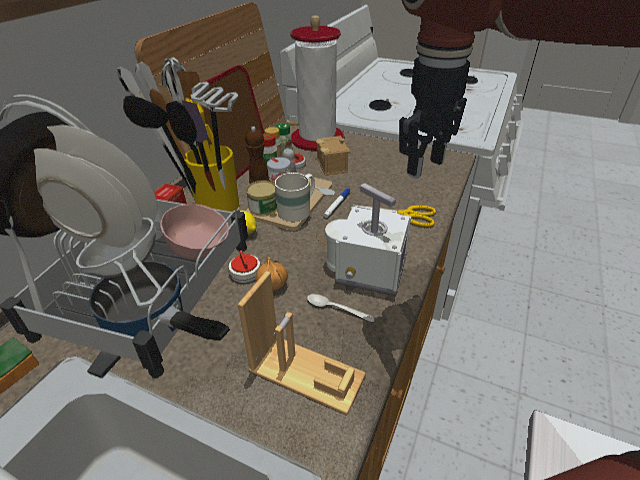

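```bash
python3 -c "
from station import ctrl
print(ctrl.finish_job())"
```

```text
the job is handed in; nothing more can be done
None
```

The stopcock is open against its stop, and the key stands in the well with its fork fully down. I handed the job in at about 18.5 s of the 72 s allowed; no verdict was reported.

- **Taking the key:** I gripped it by the T-handle in the rack and swung it upright about its fork in the cup. Then I lifted it out and lowered it into the well.
- **Letting go and feeling for the fit:** The fork slid over the head on the way down, with no contact force felt. I released it and backed off. It stood by itself with the handle top about 0.195 m up, about 3 mm below the nominal height for fork home. I then took it again by the handle, and a light downward press showed it was seated, so I did not need to search.
- **Turning:** I turned it counter-clockwise by about 1.4 rad, including the play. The torque stayed at about 0.10–0.15 N m for most of the way, then climbed to 0.8 N m at the stop. I eased the tool back about 0.09 rad before letting go.
- **Last checks:** The key was still upright with the handle top still about 0.195 m, the robot was touching nothing, and the other things on the worktop had not moved in the picture.
- **Limits of the checks:** The cameras disagreed by about 3 mm in y on where the well was; this was within the well's clearance. I inferred how far the stopcock had opened from the torque and the tool's angle. I could not see the head itself.

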